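Index a saw blade to the grinding stone and clamp it

ROBOT

A 6-joint arm with a two-finger parallel gripper is mounted at the origin on the work surface. World frame = base frame: x ahead of the robot, y to its left, z up, the work surface at z = 0. Lengths are in m, angles in degrees, forces in N, time in s.
With the tool pointing down it reaches from about 0.35 to 0.875 m from the base axis. Payload 4.2 kg.
Tool frame: the origin (TCP) lies midway between the tips of the shut fingers; the grasp point (between the pads) lies 19 mm behind it; z points along the fingers, y is the line along which they close (so a half turn about z gives the same grasp; the last joint's range is limited). The gripper opens to 87 mm and grips with 3 to 60 N. Pads are 19 mm wide; open, the fingers measure 117 mm over their backs; the gripper's body (75 mm by 190 mm) begins 51 mm behind the grasp point.
Start: joints at [88.556, 22.042, 0.453, 0, -68.411, -14.817], TCP at [0.175, 0.6, 0.223] pointing down, gripper open.
Joint ranges: [-179.83, 179.83], [-69.29, 118.12], [-61.27, 80.66], [-181.25, 117.63], [-171.15, -9.14], [-177.46, 177.46]. Speed limits (degrees/s): [159.86, 159.86, 180, 180, 180, 180].

INTERFACE

Orientations are given as a 3x3 rotation matrix whose columns are the frame's x, y, z axes.
In Python, from station import sense, capture, finish_job, silhouettes, landmark_of gives the robot as it stands.
- The arm moves only by the tool step_arm, never from a script. Its arguments are lists of equal length, an entry for each row: "linear": the shift along the tool's x, y, z in mm, a list of three; "delta_rot": the turn, a rotation vector about the tool's x, y, z in rad, a list of three; "grip": the finger opening in mm, from 0 to 87. A call has 1 to 10 rows; each row shifts and turns the commanded pose from where the row before left it, along the tool's axes as they then stand; what a row does not reach is not made up. A row lasts 1/8 s, in which the tool goes at most 62.5 mm and 10.7 degrees, less where a joint would pass 70% of its speed; a pose out of reach is approached as far as the arm can. A call with a gripper value outside its range is refused whole. The fingers move at their own pace and stop on an object; the grip force is fixed at half the most. Time passes only in rows, so rows that do not move let the fingers close. It gives the time, the measured TCP pose, the force, the opening and the grip force at its end, in the units of the state.
- sense(): the state, without advancing time (a new reading comes with each control period).
- capture(name): name is "scene" or "top" or "wrist"; returns a dict with "img" (384x512x3 uint8, red, green, blue), "fx", "fy", "cx", "cy" (pixels), "world_to_cam" (4x4, takes a point from world to camera coordinates); the wrist camera has in their place "mount" (4x4, takes a point from camera to tool coordinates, whose origin is the TCP and whose axes are the flange's). Camera axes: x right, y up, looking along -z (the intrinsics and any distortion apply to the point x, -y, -z); pixel columns grow to the right and rows downward; lengths in m; the calibration is good to about 2 mm. A picture is of the moment at which its call begins: read the wrist's pose just before it. There is no depth.
- finish_job(): hands the job in; it is judged then, once.
Trained networks look in the newest picture that a camera, given by its name, has taken for a name from the list of things; names that differ only in an ending like _2 or _b are one class to them, and where a whole thing is asked for, a point or a joint stands for the part that bears it (a point fixed in the world has none). Each returns a list of dicts, best first, with "score" (0 to 1); they miss things now and then, are a little off and sometimes report something else, mostly with a low value. They report only what shows in the picture. A call takes as long as a camera call. They do not tell look-alikes from the thing itself.
- silhouettes(camera, label): "mask" (384x512 bool, what is visible of it) and "point" ([column, row] in pixels, amid what is visible of it).
- landmark_of(camera, label): "point" ([column, row] in pixels: a listed point, or the origin of a listed thing).
The state is a dict: "time_s": time; "joints": joint angles; "joint_velocities": joint speeds; "effort": joint torques, N m; "tcp_pos": TCP position; "ee_rot": TCP orientation; "wrist_force": force on the tool from outside, world axes, zero at the start; "moment": the same for the moment, N m; "gripper_width": opening from 0.0 (shut) to 1.0 (fully open); "gripper_force": force on a finger pad.
Only numpy, scipy, OpenCV 4.12 (cv2) and the standard library are available. Lean on these libraries where they do the work, as an engineer would, in place of code of your own. Each camera call takes 0.05 s, during which the arm holds its last target. There are 200 camera calls.

TASK

The saw blade on the sharpening stand has its bad tooth under the pointed end of the dark index arm. Using only a fingertip and without gripping or lifting anything, gently push the index arm round until it points straight at the middle of the grinding stone, then push the clamp lever round until it is fully home against its stop post, leaving the arm pointing at the stone. Leave the blade sitting flat on its stand, do not disturb the loose things lying about, and finish clear of everything.

Things in the scene. Friction and masses are not known exactly. Their poses are not given: they have to be found in the camera images.
- stand: fixed round grey base under the blade, 196 mm across, with a brown abrasive disc 210 mm across on it, top 25 mm above the bench. Origin on its axis at bench level. It stands at a different place and yaw each time
- index: steel saw blade (190 mm across, top 28 mm above bench) with the dark index arm fixed on it; they turn as one, either way, no stop; friction 0.2 N m, stays put. Sits loosely on its spindle (0.7 kg). Origin on the axis, 25 mm above bench; x along the arm to its pointed end (116 mm out), z up. Arm: bar 12 mm wide, 31 to 53 mm above bench. Hub 48 mm across, top 63 mm above bench
- index_tip (a point): pointed end of the index arm, 116 mm from the spindle axis, 42 mm above the bench
- clamp: fixed clamp bracket beside the stand: grey plate 125 x 44 x 8 mm with the lever's pivot and a stop post (pin 10 mm across, top 50 mm above bench, 86 mm from the pivot). Origin on the pivot axis at bench level; its x axis points the way the lever lies when home, z up
- lever: steel bar 12 mm wide, 29 to 47 mm above bench, black round end 96 mm from the pivot, short hold-down nose on its +y side. Origin on the pivot axis, 28 mm above bench; x along the bar to the black end, z up. Starts 1.3 to 1.9 rad clockwise (from above) of home; push counterclockwise to home: stops hard, parallel to clamp x, touching the post. Friction 0.08 N m, stays put
- lever_end (a point): centre of the lever's black end, 96 mm from the pivot, 38 mm above the bench
- stone: the grinding stone: fixed, grey motor base 52 mm across and 30 mm high, narrow neck, round grey stone 48 mm across from 40 to 62 mm above bench, 67 mm high in all. Origin on its axis at bench level. Stands in one of three places round the blade, about 180 mm from the spindle; gauge pin and oiler have the other two
- gauge: not the target: fixed gauge pin, a square foot 44 x 44 x 14 mm with a thin upright steel pin, 70 mm high. Origin at bench level
- oiler: not the target: fixed steel oiler, round body 48 mm across tapering to a thin spout, 66 mm high. Origin at bench level
- flange: loose stepped steel flange, 52 mm across and 20 mm high, origin under its centre; leave alone
- wrench: loose wrench 140 mm long, lying flat; leave alone
- jar: loose amber jar 56 mm across, 65 mm high, origin under its centre; leave alone
- nut: loose dark ring-shaped nut 32 mm across, 12 mm high, origin under its centre; leave alone
- block: loose wooden block 60 x 40 x 30 mm, origin under its centre; leave alone
- brush: loose bench brush 180 mm long, lying flat; leave alone
- can: loose aluminium can 60 mm across, 110 mm high, origin under its centre; leave alone
Mind the look-alikes: they are no part of the job. What is shaped like the stone but green is not meant. There is more than one size of the stand; the job needs the smaller.

How it is judged (in metres and radians):
On the way, in this order (a step that is already met when the one before it is completed fails the run):
1. the index arm points at the middle of the grinding stone (y of stone in the frame of index between -0.01 and 0.01 m and x of stone in the frame of index above 0 m and height (world z) of index below 0.03 m), for 0.2 s.
2. then the clamp lever is home against its post, the arm still pointing at the stone (all of step 1 and angle between the x axis of lever and the x axis of clamp, either way round below 0.1 rad and x of lever_end in the frame of clamp above 0 m), for 0.2 s.
At the end, for the whole second after the job is handed in: the index arm's line passes within 10 mm of the grinding stone's axis, pointed end towards it; the lever lies within 0.10 rad of home; blade seated (less than 5 mm raised); both at rest (all of step 2 and angular speed of each of index, lever below 0.05 rad/s); the robot touches nothing.
It fails at once if the blade is lifted off its seat (by 8 mm) (height (world z) of index above 0.033 m).
It fails at once if the index arm or blade is squeezed or pushed with more than 35 N (contact force between the fingers and index above 35 N).
It fails at once if the lever is squeezed or pushed with more than 35 N (contact force between the fingers and lever above 35 N).
It fails at once if a loose thing (flange, wrench, jar, nut, block, brush or can) is moved by more than 15 mm (distance of any of flange, wrench, jar, nut, block, brush, can from where it was at the start of the episode above 0.015 m).
It also fails if it takes over 64 s, if anything falls off the work surface, if the arm or the gripper's body presses on something with over 40 N, if the wrist force passes 120 N, or if a joint passes its speed limit or range.

## Working session

There is one attempt and no reset: what is moved stays moved. The work goes in short steps, Python scripts to look and compute and a tool call to move; the robot and the scene stay as the last step left them, time stands still between calls to the robot, and variables do not carry over. Pictures are saved under pics/ and viewed, at most 10 in all, crops included, and the job is handed in when it is done.

Besides the shell and the picture viewer there is one more tool, called after "Emit:" by a JSON object that holds its "api" and its "payload". step_arm: Moves the arm, as the interface text tells. Its arguments: {"type":"object","properties":{"linear":{"type":"array"},"delta_rot":{"type":"array"},"grip":{"type":"array"}},"required":["linear","delta_rot","grip"]}

```bash
mkdir -p pics; cat > h.py <<'E'
import numpy as np,cv2
from station import *
def ray(c,px,z):
    # world point at height z seen at pixel
    M=np.array(c["world_to_cam"]);R=M[:3,:3];t=M[:3,3]
    d=np.array([(px[0]-c["cx"])/c["fx"],-(px[1]-c["cy"])/c["fy"],-1.])
    o=-R.T@t; w=R.T@d
    return o+w*(z-o[2])/w[2]
def save(c,n): cv2.imwrite("pics/"+n,cv2.cvtColor(c["img"],cv2.COLOR_RGB2BGR))
E
python3 - <<'E'
from h import *
for n in("top","scene"):
    c=capture(n);save(c,n+"0.png");print(n,[k for k in c],(-np.array(c["world_to_cam"])[:3,:3].T@np.array(c["world_to_cam"])[:3,3]).round(3))
    for l,z in(("stand",0.),("index",.025),("index_tip",.042),("clamp",0),("lever",.028),("lever_end",.038),("stone",0),("gauge",0),("oiler",0),("jar",0),("can",0),("block",0),("nut",0),("flange",0),("wrench",0),("brush",0)):
        print(l,[(round(float(d["score"]),2),np.round(d["point"]).tolist(),ray(c,d["point"],z)[:2].round(3).tolist()) for d in landmark_of(n,l)[:3]])
a=cv2.imread("pics/top0.png");b=cv2.imread("pics/scene0.png")
s=sense();print(s["time_s"],s["tcp_pos"],s["ee_rot"],s["wrist_force"])
E
```

```text
top ['img', 'fx', 'fy', 'cx', 'cy', 'world_to_cam'] [0.274 0.043 1.209]
stand [(0.96, [164.0, 289.0], [0.176, 0.298]), (0.89, [226.0, 175.0], [0.53, 0.112])]
index [(0.96, [232.0, 174.0], [0.526, 0.094]), (0.91, [162.0, 289.0], [0.178, 0.301]), (0.4, [212.0, 225.0], [0.368, 0.153])]
index_tip [(0.93, [250.0, 204.0], [0.429, 0.036]), (0.73, [145.0, 241.0], [0.318, 0.351]), (0.46, [229.0, 174.0], [0.524, 0.102])]
clamp [(0.94, [276.0, 167.0], [0.554, -0.047]), (0.32, [288.0, 118.0], [0.721, -0.087])]
lever [(0.58, [279.0, 166.0], [0.551, -0.054]), (0.52, [252.0, 202.0], [0.439, 0.031])]
lever_end [(0.78, [308.0, 160.0], [0.568, -0.145])]
stone [(0.71, [177.0, 114.0], [0.735, 0.277]), (0.7, [226.0, 120.0], [0.713, 0.114]), (0.62, [254.0, 106.0], [0.761, 0.023])]
gauge [(0.7, [182.0, 150.0], [0.612, 0.258])]
oiler [(0.66, [182.0, 201.0], [0.445, 0.251])]
jar [(0.86, [146.0, 177.0], [0.521, 0.37])]
can [(0.68, [408.0, 158.0], [0.587, -0.475])]
block [(0.71, [285.0, 117.0], [0.725, -0.079])]
nut [(0.4, [199.0, 126.0], [0.691, 0.204]), (0.19, [181.0, 197.0], [0.457, 0.255])]
flange [(0.58, 
[... 921 characters left out ...]
, 230.0], [0.53, 0.093])]
jar [(0.9, [342.0, 282.0], [0.513, 0.378]), (0.73, [311.0, 211.0], [0.374, 0.157])]
can [(0.68, [227.0, 212.0], [0.551, -0.036]), (0.61, [127.0, 153.0], [0.597, -0.473])]
block [(0.85, [173.0, 234.0], [0.72, -0.099])]
nut [(0.59, [251.0, 283.0], [0.684, 0.188])]
flange [(0.58, [310.0, 215.0], [0.389, 0.167]), (0.47, [249.0, 284.0], [0.689, 0.185])]
wrench [(0.51, [244.0, 186.0], [0.44, -0.067])]
brush [(0.8, [404.0, 272.0], [0.37, 0.489])]
1.7 [0.17496796 0.59997941 0.22253622] [[ 9.60000126e-01 -2.79999568e-01 -1.66017727e-05]
 [-2.79999568e-01 -9.60000125e-01 -3.14597054e-05]
 [-7.12899996e-06  3.48498103e-05 -9.99999999e-01]] [-0.27846779 -0.68830438 -0.17066501]
```

View pics/top0.png

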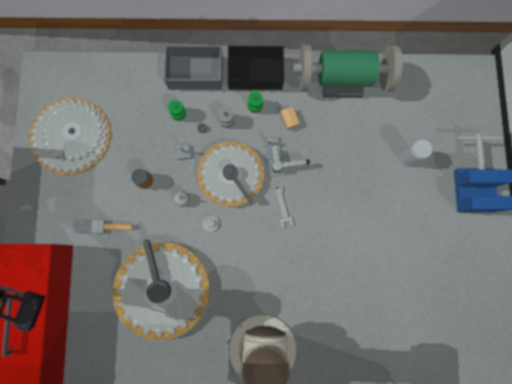

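View pics/scene0.png

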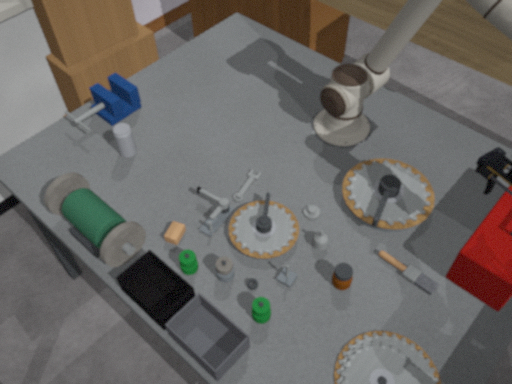

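The small stand is near (0.53, 0.10), with its arm pointing towards about (0.435, 0.04). The grey stone is near (0.717, 0.113), between the two green look-alikes. The lever end is near (0.57, −0.143), and the clamp post lies away from the robot. I'll move above the stand for a close look.

Emit:
{"api": "step_arm", "payload": {"linear": [[41,36,-15],[41,36,-15],[41,36,-15],[41,36,-15],[41,36,-15],[41,36,-15],[41,36,-15],[41,36,-15],[41,36,-15],[41,36,-15]], "delta_rot": [[0,0,0],[0,0,0],[0,0,0],[0,0,0],[0,0,0],[0,0,0],[0,0,0],[0,0,0],[0,0,0],[0,0,0]], "grip": [0,0,0,0,0,0,0,0,0,0]}}

```text
time_s: 2.95
tcp_pos: [0.4684, 0.1379, 0.3734]
ee_rot: [[0.96, -0.28, 0.001], [-0.28, -0.96, 0.001], [0.001, -0.001, -1.0]]
wrist_force: [0.3, -0.2, -0.5]
gripper_width: 0.017
gripper_force: 0.0
```

Emit:
{"api": "step_arm", "payload": {"linear": [[42,34,-5],[42,34,-5],[0,0,0],[0,0,0]], "delta_rot": [[0,0,0],[0,0,0],[0,0,0],[0,0,0]], "grip": [0,0,0,0]}}

```text
time_s: 3.45
tcp_pos: [0.5292, 0.0507, 0.3823]
ee_rot: [[0.96, -0.281, -0.001], [-0.281, -0.96, 0.0], [-0.001, 0.0, -1.0]]
wrist_force: [-0.0, 0.4, -1.0]
gripper_width: 0.005
gripper_force: 0.0
```

```bash
cat >> h.py <<'E'
def wcap():
    s=sense();T=np.eye(4);T[:3,:3]=s["ee_rot"];T[:3,3]=s["tcp_pos"]
    c=capture("wrist");c["world_to_cam"]=np.linalg.inv(T@np.array(c["mount"]));return c
Z=dict(stand=0.,index=.025,index_tip=.042,clamp=0,lever=.028,lever_end=.038,stone=0,wrench=0,flange=0,oiler=0,gauge=0)
def look(n,labels,c):
    for l in labels:
        print(l,[(round(float(d["score"]),2),np.round(d["point"]).tolist(),ray(c,d["point"],Z[l])[:2].round(4).tolist()) for d in landmark_of(n,l)[:3]])
E
python3 - <<'E'
from h import *
c=wcap();save(c,"w1.png");look("wrist",Z,c)
s=sense();print(s["time_s"],s["tcp_pos"],s["joints"],s["gripper_width"],c["mount"])
E
```

```text
stand [(0.67, [231.0, 162.0], [0.5343, 0.0907])]
index [(0.92, [229.0, 164.0], [0.5355, 0.094])]
index_tip [(0.92, [277.0, 206.0], [0.4337, 0.0274])]
clamp [(0.89, [299.0, 134.0], [0.5494, -0.0504])]
lever [(0.97, [301.0, 136.0], [0.5476, -0.049]), (0.3, [83.0, 282.0], [0.3827, 0.4643])]
lever_end [(0.96, [348.0, 109.0], [0.5697, -0.1391])]
stone [(0.95, [190.0, 71.0], [0.7141, 0.1141]), (0.68, [105.0, 87.0], [0.7323, 0.2746]), (0.6, [232.0, 26.0], [0.7627, 0.0176])]
wrench [(0.79, [320.0, 187.0], [0.4339, -0.0664])]
flange [(0.26, [274.0, 204.0], [0.426, 0.0325])]
oiler [(0.76, [170.0, 218.0], [0.4573, 0.2498]), (0.71, [155.0, 99.0], [0.6864, 0.1923])]
gauge [(0.79, [142.0, 151.0], [0.6036, 0.2529])]
4.05 [0.52930281 0.05094972 0.3825907 ] [ 2.29885134e+01  8.79818982e+00  4.74586723e+00  2.61476464e-03
 -8.59447887e+01  5.07704663e+01] 0.0076795051597374495 [[-8.35701853e-04  9.67450222e-01  2.53060012e-01  6.92935621e-02]
 [ 9.99999183e-01  1.05321055e-03 -7.24048046e-04  5.08273685e-04]
 [-9.67005917e-04  2.53059200e-01 -9.67450312e-01 -1.61743237e-01]
 [ 0.00000000e+00  0.00000000e+00  0.00000000e+00  1.00000000e+00]]
```

View pics/w1.png

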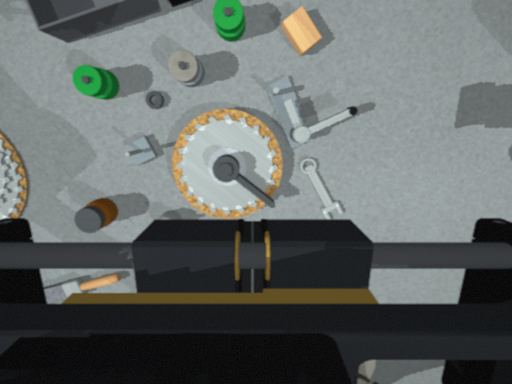

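The picture shows the arm tip at (273,203), the hub at (226,168), the grey stone at (186,70), the lever end at (350,111) and the post at (281,84). I'll put the closed finger on the clockwise side of the arm, with tool x along the arm.

Emit:
{"api": "step_arm", "payload": {"linear": [[-45,-4,0],[-45,-4,0],[0,0,0],[0,0,0],[0,0,0],[0,0,0],[0,0,0],[0,0,0],[0,0,0],[0,0,0]], "delta_rot": [[0,0,0],[0,0,0],[0,0,0.163],[0,0,0.163],[0,0,0.163],[0,0,0.163],[0,0,0.163],[0,0,0.163],[0,0,0.163],[0,0,0.163]], "grip": [0,0,0,0,0,0,0,0,0,0]}}

```text
time_s: 5.3
tcp_pos: [0.4452, 0.0836, 0.3826]
ee_rot: [[-0.022, -1.0, 0.0], [-1.0, 0.022, 0.0], [-0.0, -0.0, -1.0]]
wrist_force: [0.4, -0.0, 0.1]
gripper_width: 0.009
gripper_force: 0.0
```

Emit:
{"api": "step_arm", "payload": {"linear": [[0,0,30],[0,0,30],[0,0,30],[0,0,30],[0,0,30],[0,0,30],[0,0,0],[0,0,0]], "delta_rot": [[0,0,0.163],[0,0,0.163],[0,0,0.163],[0,0,0.163],[0,0,0.163],[0,0,0.163],[0,0,0],[0,0,0]], "grip": [0,0,0,0,0,0,0,0]}}

```text
time_s: 6.3
tcp_pos: [0.4461, 0.0839, 0.2038]
ee_rot: [[-0.837, -0.547, 0.002], [-0.547, 0.837, 0.0], [-0.002, -0.001, -1.0]]
wrist_force: [0.3, -0.7, -0.6]
gripper_width: 0.004
gripper_force: 0.0
```

```bash
python3 - <<'E'
from h import *
c=wcap();save(c,"w2.png");look("wrist",["index","index_tip","stand"],c)
t=capture("top");look("top",["index","index_tip","stone","stand"],t)
s=sense();print(s["time_s"],s["tcp_pos"],s["joints"],s["ee_rot"])
E
```

```text
index []
index_tip [(0.84, [224.0, 150.0], [0.4325, 0.0347]), (0.64, [494.0, 220.0], [0.3233, 0.3622])]
stand [(0.88, [229.0, 228.0], [0.5287, 0.0969]), (0.17, [381.0, 309.0], [0.5135, 0.364])]
index [(0.65, [162.0, 292.0], [0.1668, 0.299])]
index_tip [(0.63, [252.0, 202.0], [0.4375, 0.0317]), (0.25, [198.0, 130.0], [0.6657, 0.2])]
stone [(0.82, [178.0, 114.0], [0.7324, 0.2734]), (0.62, [256.0, 107.0], [0.7588, 0.0187]), (0.61, [210.0, 223.0], [0.3769, 0.1626])]
stand [(0.82, [162.0, 288.0], [0.1767, 0.3061]), (0.41, [103.0, 231.0], [0.3502, 0.4931])]
6.75 [0.44528963 0.08370124 0.20283435] [ 3.12994516e+01  6.07088725e+00 -2.42657371e+01  2.85037504e-03
 -5.96304210e+01 -8.82961185e+01] [[-8.38625042e-01 -5.44708890e-01  5.13758401e-04]
 [-5.44708830e-01  8.38625197e-01  2.62130526e-04]
 [-5.73635569e-04 -6.00195141e-05 -9.99999834e-01]]
```

View pics/w2.png

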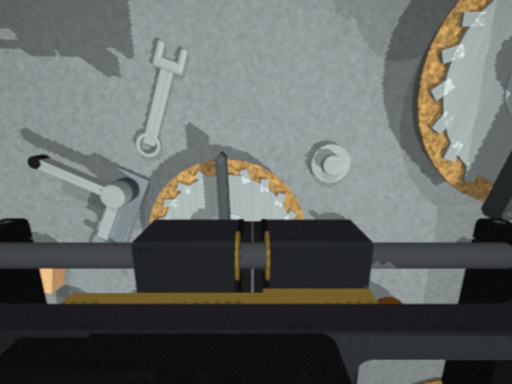

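Emit:
{"api": "step_arm", "payload": {"linear": [[0,0,45],[0,0,45],[0,0,40],[0,0,33],[0,0,0],[0,0,0]], "delta_rot": [[0,0,0],[0,0,0],[0,0,0],[0,0,0],[0,0,0],[0,0,0]], "grip": [0,0,0,0,0,0]}}

```text
time_s: 7.5
tcp_pos: [0.4462, 0.0841, 0.0406]
ee_rot: [[-0.838, -0.545, 0.002], [-0.545, 0.838, 0.001], [-0.002, -0.0, -1.0]]
wrist_force: [-0.5, 0.9, -0.4]
gripper_width: 0.006
gripper_force: 0.0
```

Emit:
{"api": "step_arm", "payload": {"linear": [[0,-4,0],[0,-4,0],[0,-3,0],[0,-3,0],[0,-3,0],[0,-3,0]], "delta_rot": [[0,0,0],[0,0,0],[0,0,0],[0,0,0],[0,0,0],[0,0,0]], "grip": [0,0,0,0,0,0]}}

```text
time_s: 8.25
tcp_pos: [0.4562, 0.0667, 0.0395]
ee_rot: [[-0.839, -0.544, -0.0], [-0.544, 0.839, -0.0], [0.0, 0.0, -1.0]]
wrist_force: [-0.1, -0.2, 0.2]
gripper_width: 0.003
gripper_force: 0.0
```

Emit:
{"api": "step_arm", "payload": {"linear": [[0,-3,0],[0,-3,0],[0.5,-3,0],[1.3,-6.4,0],[1.3,-6.4,0],[1.3,-6.4,0],[1.3,-6.4,0],[1.3,-6.4,0]], "delta_rot": [[0,0,0],[0,0,0],[0,0,-0.04],[0,0,-0.08],[0,0,-0.08],[0,0,-0.08],[0,0,-0.08],[0,0,-0.08]], "grip": [0,0,0,0,0,0,0,0]}}

```text
time_s: 9.25
tcp_pos: [0.4784, 0.032, 0.0395]
ee_rot: [[-0.524, -0.851, 0.0], [-0.851, 0.524, 0.0], [-0.0, 0.0, -1.0]]
wrist_force: [-0.0, 2.5, -0.1]
gripper_width: 0.006
gripper_force: 1.4
```

```bash
python3 - <<'E'
from h import *
c=wcap();save(c,"w3.png");look("wrist",["index","index_tip","stand"],c)
t=capture("top");look("top",["index","index_tip"],t);t=capture("scene");look("scene",["index","index_tip"],t)
s=sense();print(s["time_s"],s["tcp_pos"],s["wrist_force"],s["ee_rot"][0])
E
```

```text
index []
index_tip [(0.87, [225.0, 193.0], [0.4772, -0.0012]), (0.48, [93.0, 185.0], [0.5416, -0.0465])]
stand []
index [(0.7, [231.0, 173.0], [0.5311, 0.097]), (0.65, [161.0, 290.0], [0.1735, 0.3028])]
index_tip [(0.67, [145.0, 239.0], [0.3232, 0.3513])]
index [(0.87, [263.0, 227.0], [0.5317, 0.0976]), (0.63, [341.0, 283.0], [0.5284, 0.3824]), (0.62, [386.0, 192.0], [0.1778, 0.2986])]
index_tip [(0.59, [248.0, 196.0], [0.4823, -0.0062]), (0.59, [375.0, 224.0], [0.3151, 0.3471])]
9.75 [0.47820081 0.03184663 0.0395977 ] [ 0.14095595  0.06110375 -0.63465994] [-5.27072881e-01 -8.49820084e-01  5.60483077e-05]
```

View pics/w3.png

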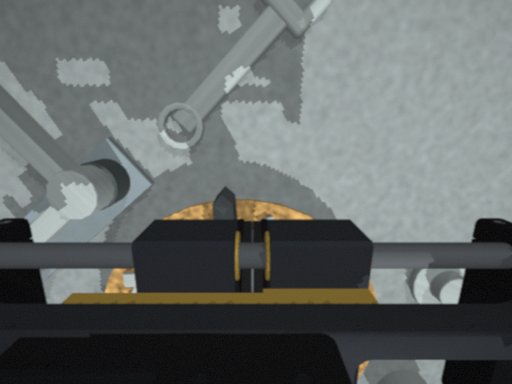

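The arm is moving with the finger (about −118°) and the contact force is small. I'll keep sweeping.

Emit:
{"api": "step_arm", "payload": {"linear": [[1.1,-6.6,0],[1.1,-6.6,0],[1.1,-6.6,0],[1.1,-6.6,0],[1.1,-6.6,0],[1.1,-6.6,0],[1.1,-6.6,0],[1.1,-6.6,0],[1.1,-6.6,0],[1.1,-6.6,0]], "delta_rot": [[0,0,-0.08],[0,0,-0.08],[0,0,-0.08],[0,0,-0.08],[0,0,-0.08],[0,0,-0.08],[0,0,-0.08],[0,0,-0.08],[0,0,-0.08],[0,0,-0.08]], "grip": [0,0,0,0,0,0,0,0,0,0]}}

```text
time_s: 11.0
tcp_pos: [0.5377, 0.0087, 0.039]
ee_rot: [[0.244, -0.97, -0.004], [-0.97, -0.244, -0.0], [-0.0, 0.004, -1.0]]
wrist_force: [-2.8, 1.2, 1.0]
gripper_width: 0.009
gripper_force: 1.0
```

Emit:
{"api": "step_arm", "payload": {"linear": [[1.1,-6.6,0],[1.1,-6.6,0],[1.1,-6.6,0],[1.1,-6.6,0],[1.1,-6.6,0],[1.1,-6.6,0],[1.1,-6.6,0],[1.1,-6.6,0],[1.1,-6.6,0],[1.1,-6.6,0]], "delta_rot": [[0,0,-0.08],[0,0,-0.08],[0,0,-0.08],[0,0,-0.08],[0,0,-0.08],[0,0,-0.08],[0,0,-0.08],[0,0,-0.08],[0,0,-0.08],[0,0,-0.08]], "grip": [0,0,0,0,0,0,0,0,0,0]}}

```text
time_s: 12.25
tcp_pos: [0.5975, 0.0359, 0.0392]
ee_rot: [[0.866, -0.5, -0.002], [-0.5, -0.866, -0.001], [-0.001, 0.002, -1.0]]
wrist_force: [-0.2, -2.1, -0.5]
gripper_width: 0.005
gripper_force: 1.1
```

```bash
python3 - <<'E'
from h import *
c=wcap();save(c,"w4.png");look("wrist",["index","index_tip","stand","stone"],c)
t=capture("top");look("top",["index","index_tip"],t);t=capture("scene");look("scene",["index","index_tip"],t)
s=sense();print(s["time_s"],s["tcp_pos"],s["wrist_force"],s["ee_rot"][0],s["joints"])
E
```

```text
index []
index_tip [(0.72, [229.0, 195.0], [0.6281, 0.0334])]
stand []
stone [(0.81, [75.0, 137.0], [0.7119, 0.1148])]
index [(0.7, [229.0, 175.0], [0.5247, 0.1022])]
index_tip [(0.88, [250.0, 139.0], [0.6353, 0.0362]), (0.62, [150.0, 240.0], [0.3211, 0.3361])]
index [(0.98, [262.0, 228.0], [0.5359, 0.0973]), (0.71, [223.0, 213.0], [0.5737, -0.0275]), (0.67, [387.0, 191.0], [0.1704, 0.2997])]
index_tip [(0.79, [374.0, 221.0], [0.307, 0.3382]), (0.42, [282.0, 277.0], [0.6311, 0.2562]), (0.36, [221.0, 206.0], [0.5686, -0.0411])]
12.8 [0.59795445 0.0365328  0.03950132] [ 0.19776691 -1.02486561 -0.49297931] [ 8.64711702e-01 -5.02268409e-01 -3.43469070e-04] [ 1.89651966e+01  3.01809200e+01 -1.57278601e+01 -4.88835567e-03
 -4.41108597e+01  4.08881208e+01]
```

View pics/w4.png

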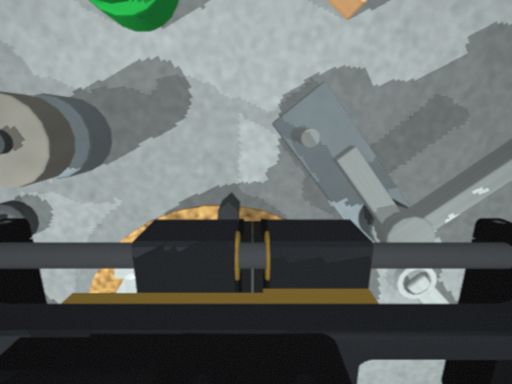

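Arm at about −31°, stone at about +5.8°. I'll sweep most of the rest, back off, rise and measure precisely.

Emit:
{"api": "step_arm", "payload": {"linear": [[1.1,-6.6,0],[1.1,-6.6,0],[1.1,-6.6,0],[1.1,-6.6,0],[1.1,-6.6,0],[1.1,-6.6,0],[0,0,0],[0,8,0],[0,4,-20],[0,0,-50]], "delta_rot": [[0,0,-0.08],[0,0,-0.08],[0,0,-0.08],[0,0,-0.08],[0,0,-0.08],[0,0,-0.08],[0,0,0],[0,0,0],[0,0,0],[0,0,0]], "grip": [0,0,0,0,0,0,0,0,0,0]}}

```text
time_s: 14.05
tcp_pos: [0.6141, 0.0584, 0.1075]
ee_rot: [[0.999, -0.048, -0.007], [-0.048, -0.999, -0.002], [-0.007, 0.002, -1.0]]
wrist_force: [1.1, 0.3, 0.8]
gripper_width: 0.006
gripper_force: 0.0
```

Emit:
{"api": "step_arm", "payload": {"linear": [[-30,0,-50],[-40,0,-40],[-40,0,-40],[-20,0,-20],[0,0,0],[0,0,0]], "delta_rot": [[0,0,0],[0,0,0],[0,0,0],[0,0,0],[0,0,0],[0,0,0]], "grip": [0,0,0,0,0,0]}}

```text
time_s: 14.8
tcp_pos: [0.4864, 0.0654, 0.2588]
ee_rot: [[0.999, -0.047, -0.001], [-0.047, -0.999, 0.0], [-0.001, 0.0, -1.0]]
wrist_force: [0.4, 0.6, 0.2]
gripper_width: 0.005
gripper_force: 0.0
```

```bash
python3 - <<'E'
from h import *
c=wcap();save(c,"w5.png");look("wrist",["index","index_tip","stand","stone","clamp","lever","lever_end"],c)
s=sense();print(s["time_s"],s["tcp_pos"],s["wrist_force"],s["ee_rot"][0],s["joints"])
E
```

```text
index [(0.68, [229.0, 138.0], [0.536, 0.0947])]
index_tip [(0.67, [231.0, 48.0], [0.6466, 0.0832]), (0.61, [69.0, 293.0], [0.3109, 0.3598])]
stand [(0.89, [228.0, 138.0], [0.5334, 0.0978]), (0.46, [325.0, 123.0], [0.5495, -0.047])]
stone [(0.63, [210.0, 2.0], [0.7124, 0.1105]), (0.49, [133.0, 193.0], [0.4559, 0.2541])]
clamp [(0.96, [327.0, 124.0], [0.5478, -0.0498])]
lever [(0.96, [330.0, 117.0], [0.5567, -0.0463])]
lever_end [(0.57, [402.0, 105.0], [0.5675, -0.1387])]
15.2 [0.48664399 0.06558938 0.25894139] [-0.06130015  0.20190611 -0.28816156] [ 0.99893778 -0.04606528 -0.0011443 ] [ 2.66669773e+01  7.38215076e+00 -1.42378751e+01 -9.78962359e-04
 -6.84528844e+01  6.06930826e+01]
```

View pics/w5.png

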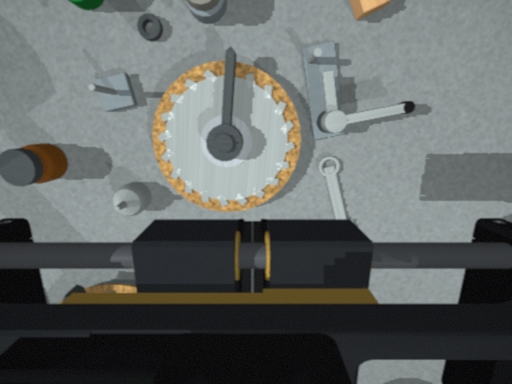

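Emit:
{"api": "step_arm", "payload": {"linear": [[-5,0,-40],[-5,0,-40],[0,0,0],[0,0,0]], "delta_rot": [[0,0,0],[0,0,0],[0,0,0],[0,0,0]], "grip": [0,0,0,0]}}

```text
time_s: 15.7
tcp_pos: [0.4762, 0.0662, 0.3389]
ee_rot: [[0.999, -0.046, -0.001], [-0.046, -0.999, 0.0], [-0.001, -0.0, -1.0]]
wrist_force: [-0.3, 0.3, -1.0]
gripper_width: 0.006
gripper_force: 0.0
```

```bash
cat > m.py <<'E'
from h import *
c=wcap();look("wrist",["index","index_tip","stone","clamp","lever_end"],c)
hsv=cv2.cvtColor(c["img"],cv2.COLOR_RGB2HSV)
# brown disc outline -> centre
br=((hsv[...,0]>8)&(hsv[...,0]<25)&(hsv[...,1]>110)&(hsv[...,2]>80)).astype(np.uint8);br[215:]=0
br=cv2.morphologyEx(br,cv2.MORPH_CLOSE,np.ones((7,7)))
k=max(cv2.findContours(br,0,1)[0],key=cv2.contourArea)
P=np.array([ray(c,p,.025)[:2] for p in cv2.convexHull(k)[:,0].astype(float)])
A=np.c_[2*P,np.ones(len(P))];s=np.linalg.lstsq(A,(P**2).sum(1),rcond=None)[0]
S=s[:2];print("spindle",S.round(4),"R",np.sqrt(s[2]+S@S))
st=silhouettes("wrist","stone")
for d in st[:3]:
    m=d["mask"];x=hsv[m];print("stone",d["score"],np.round(d["point"]),"sat",np.median(x[:,1]),m.sum())
g=hsv[...,2]
v=c["img"].copy()
for T in landmark_of("wrist","index_tip")[:1]:
    q=ray(c,T["point"],.042)[:2];print("tip",q,np.linalg.norm(q-S),np.degrees(np.arctan2(*(q-S)[::-1])))
cv2.imwrite("pics/w6.png",cv2.resize(cv2.cvtColor(v[0:220,100:400],cv2.COLOR_RGB2BGR),None,fx=2.6,fy=2.6,interpolation=2))
np.savez("c6.npz",**{k:np.array(c[k]) for k in("img","fx","fy","cx","cy","world_to_cam")})
s=sense();print(s["time_s"],s["tcp_pos"],s["ee_rot"][0])
E
python3 m.py
```

```text
index [(0.71, [231.0, 130.0], [0.5343, 0.098])]
index_tip [(0.96, [98.0, 259.0], [0.3162, 0.355]), (0.84, [237.0, 54.0], [0.6466, 0.08]), (0.57, [35.0, 228.0], [0.381, 0.4556])]
stone [(0.94, [213.0, 14.0], [0.7158, 0.1162]), (0.77, [116.0, 6.0], [0.7335, 0.2707])]
clamp [(0.58, [316.0, 114.0], [0.553, -0.0503])]
lever_end [(0.76, [376.0, 103.0], [0.5651, -0.1374]), (0.68, [228.0, 129.0], [0.5358, 0.1009])]
spindle [0.5317 0.0985] R 0.1034294784073875
stone 0.77 [214.  14.] sat 17.0 1053
stone 0.7 [113.   7.] sat 198.0 754
tip [0.31617482 0.3549979 ] 0.3350091661765978 130.04752150854702
16.1 [0.47648366 0.06608539 0.33914691] [ 9.98952609e-01 -4.57505241e-02 -7.58036190e-04]
```

View pics/w6.png

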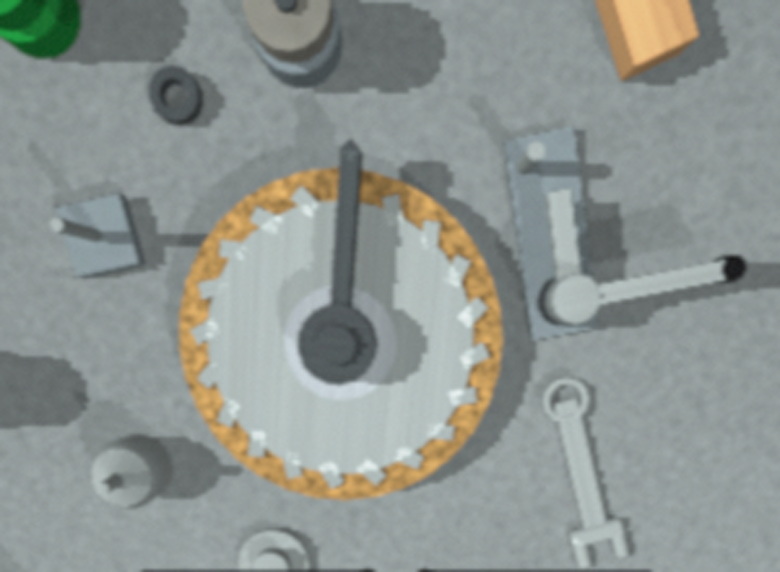

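```bash
python3 - <<'E'
from h import *
c=dict(np.load("c6.npz"))
f=lambda u,v,z:ray(c,(u/2.6+100,v/2.6),z)[:2]
R={n:f(u,v,z) for n,u,v,z in(("tip",350,142,.042),("armbase",342,305,.053),("arm2",349,160,.053),("hub",336,343,.063),("stone62",288,12,.062),("nub",287,1,.067),("post",535,150,.05),("piv",572,298,.047),("lend",735,267,.038))}
for n in R:print(n,R[n].round(4))
a=lambda p,q:np.degrees(np.arctan2(*(q-p)[::-1]))
S=np.array([.5317,.0985])
for s in(S,R["hub"]):print("arm",a(s,R["tip"]),np.hypot(*(R["tip"]-s)),"stone",a(s,R["stone62"]),a(s,R["nub"]),np.hypot(*(R["stone62"]-s)))
print("armline",a(R["armbase"],R["arm2"]),"home",a(R["piv"],R["post"]),np.hypot(*(R["piv"]-R["post"])),"lever",a(R["piv"],R["lend"]),np.hypot(*(R["piv"]-R["lend"])))
E
```

```text
tip [0.6457 0.0837]
armbase [0.5541 0.0936]
arm2 [0.6339 0.0843]
hub [0.5323 0.0979]
stone62 [0.7064 0.112 ]
nub [0.7096 0.1115]
post [ 0.6348 -0.0229]
piv [ 0.5518 -0.0462]
lend [ 0.5656 -0.1482]
arm -7.406896242569046 0.11494645207360815 stone 4.4154862881852095 4.184803130738728 0.1751813028765805
arm -7.1564519858852425 0.11429985240504503 stone 4.6194449072128805 4.38438118781655 0.17465081675161823
armline -6.626742851734367 home 15.698872296096937 0.08623529059489514 lever -82.30106544995338 0.10294975524913592
```

Arm at about −7°, stone at about +4.5°, so 11.5° more counterclockwise is needed. The lever's home direction is about 15.7°, with the lever now at about −82°.

Emit:
{"api": "step_arm", "payload": {"linear": [[28,0,20],[28,0,20],[28,0,20],[28,0,20],[28,0,20],[0,0,50],[0,0,50],[0,0,50],[0,0,35],[0,0,14]], "delta_rot": [[0,0,0],[0,0,0],[0,0,0],[0,0,0],[0,0,0],[0,0,0],[0,0,0],[0,0,0],[0,0,0],[0,0,0]], "grip": [0,0,0,0,0,0,0,0,0,0]}}

```text
time_s: 17.35
tcp_pos: [0.6151, 0.0592, 0.038]
ee_rot: [[0.999, -0.046, -0.004], [-0.046, -0.999, -0.001], [-0.004, 0.002, -1.0]]
wrist_force: [-0.5, -0.1, 0.1]
gripper_width: 0.005
gripper_force: 0.0
```

Emit:
{"api": "step_arm", "payload": {"linear": [[0,0,0],[0,-4,0],[0,-4,0],[0,-2.5,0],[0.8,-4.1,0],[0.8,-4.1,0],[0.8,-4.1,0],[0,0,0],[0,0,0]], "delta_rot": [[0,0,0],[0,0,0],[0,0,0],[0,0,0],[0,0,-0.05],[0,0,-0.05],[0,0,-0.05],[0,0,0],[0,0,0]], "grip": [0,0,0,0,0,0,0,0,0]}}

```text
time_s: 18.48
tcp_pos: [0.6191, 0.0825, 0.0408]
ee_rot: [[0.995, 0.103, 0.0], [0.103, -0.995, 0.0], [0.0, -0.0, -1.0]]
wrist_force: [0.3, -1.1, -0.3]
gripper_width: 0.005
gripper_force: 0.2
```

Emit:
{"api": "step_arm", "payload": {"linear": [[0,-2.5,0],[0,-2.5,0],[0,0,0],[0,8,0],[0,4,-20],[-20,0,-50],[-30,0,-50],[-40,0,-40],[-40,0,-40],[-20,0,-40]], "delta_rot": [[0,0,0.012],[0,0,0.012],[0,0,0],[0,0,0],[0,0,0],[0,0,0],[0,0,0],[0,0,0],[0,0,0],[0,0,0]], "grip": [0,0,0,0,0,0,0,0,0,0]}}

```text
time_s: 19.73
tcp_pos: [0.4676, 0.0629, 0.2817]
ee_rot: [[0.997, 0.08, -0.001], [0.08, -0.997, 0.001], [-0.001, -0.001, -1.0]]
wrist_force: [-0.1, 0.5, 0.5]
gripper_width: 0.006
gripper_force: 0.0
```

Emit:
{"api": "step_arm", "payload": {"linear": [[0,0,-40],[0,0,-20],[0,0,0],[0,0,0]], "delta_rot": [[0,0,0],[0,0,0],[0,0,0],[0,0,0]], "grip": [0,0,0,0]}}

```text
time_s: 20.23
tcp_pos: [0.4693, 0.0633, 0.339]
ee_rot: [[0.997, 0.08, -0.003], [0.08, -0.997, -0.0], [-0.003, 0.0, -1.0]]
wrist_force: [-0.1, -0.2, -0.2]
gripper_width: 0.002
gripper_force: 0.0
```

```bash
sed -i 's/w6.png/w7.png/' m.py; python3 m.py
```

```text
index [(0.79, [231.0, 120.0], [0.5377, 0.1029]), (0.72, [119.0, 298.0], [0.1791, 0.3043])]
index_tip [(0.76, [236.0, 43.0], [0.6504, 0.1007]), (0.73, [83.0, 233.0], [0.3218, 0.3536]), (0.35, [317.0, 119.0], [0.551, -0.0364])]
stone []
clamp [(0.85, [317.0, 118.0], [0.5535, -0.0462])]
lever_end [(0.83, [379.0, 114.0], [0.567, -0.1356])]
spindle [0.5317 0.0986] R 0.10350145583439156
stone 0.88 [231.   8.] sat 20.0 660
stone 0.35 [196. 204.] sat 16.0 590
tip [0.65043973 0.10073868] 0.11875555867419568 1.036428327363855
20.625 [0.47010899 0.06349899 0.34015996] [ 9.96786465e-01  8.01011035e-02 -7.45651491e-04]
```

View pics/w7.png

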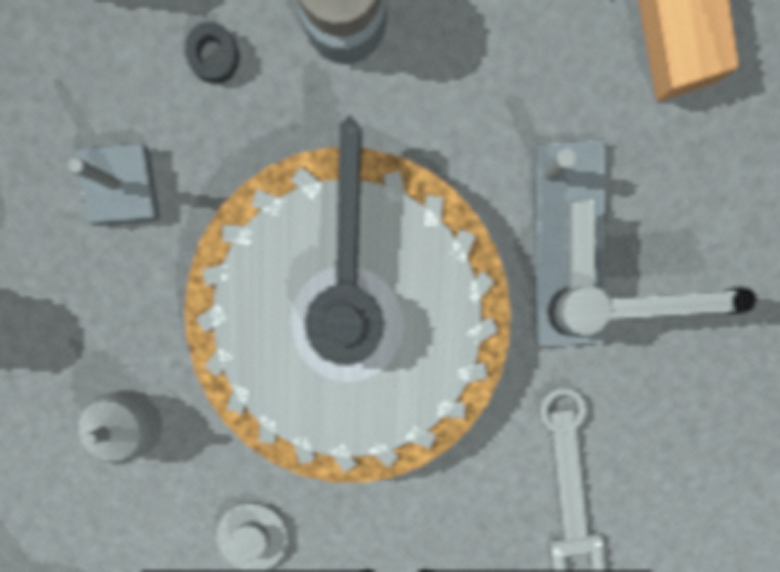

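```bash
python3 - <<'E'
from h import *
c=dict(np.load("c6.npz"))
f=lambda u,v,z:ray(c,(u/2.6+100,v/2.6),z)[:2]
R={n:f(u,v,z) for n,u,v,z in(("tip",349.5,120,.042),("armbase",347.5,280,.053),("arm2",349.5,140,.053),("hub",343,324,.063),("stonebase",342,20,.015),("stone",338,-5,.051),("piv",582,307,.047),("post",567,158,.05),("lend",742,300,.038))}
for n in R:print(n,R[n].round(4))
a=lambda p,q:np.degrees(np.arctan2(*(q-p)[::-1]))
S=np.array([.5317,.0985])
for s in(S,R["hub"]):print("arm",a(s,R["tip"]),np.hypot(*(R["tip"]-s)),"stone",a(s,[.711,.112]),a(s,R["stonebase"]))
print("armline",a(R["armbase"],R["arm2"]),"home",a(R["piv"],R["post"]),np.hypot(*(R["piv"]-R["post"])),"lever",a(R["piv"],R["lend"]))
# symmetric edges of stone mask in the newest picture
capture("wrist")
for d in silhouettes("wrist","stone")[:1]:
    m=d["mask"]
    for r in range(2,18,4):
        x=np.where(m[r])[0]
        if len(x):print(r,x.min(),x.max(),[(z,ray(c,((x.min()+x.max())/2,r),z)[:2].round(4)) for z in(.02,.05)])
E
```

```text
tip [0.6461 0.1028]
armbase [0.5571 0.0978]
arm2 [0.6332 0.1014]
hub [0.5316 0.0982]
stonebase [0.7058 0.1127]
stone [0.7052 0.1123]
piv [ 0.5529 -0.0457]
post [ 0.6344 -0.0242]
lend [ 0.5653 -0.1465]
arm 2.1738329861427457 0.11448221888778765 stone 4.305835635034256 4.661852769460304
arm 2.304721073162179 0.11458479035846597 stone 4.387924504500843 4.7461054026611125
armline 2.7005766373526847 home 14.778880434108933 0.08421054060835194 lever -83.04037437910769
2 214 247 [(0.02, array([0.7116, 0.1143])), (0.05, array([0.7008, 0.1114]))]
6 215 248 [(0.02, array([0.7064, 0.1124])), (0.05, array([0.6959, 0.1097]))]
10 216 248 [(0.02, array([0.7011, 0.1114])), (0.05, array([0.6909, 0.1087]))]
14 218 247 [(0.02, array([0.6957, 0.1103])), (0.05, array([0.6859, 0.1076]))]
```

Arm at 2.3°, needing about 4.5°: one more small nudge of about 3.4 mm.

Emit:
{"api": "step_arm", "payload": {"linear": [[30,0,20],[30,0,20],[30,0,20],[30,0,20],[30,-2.5,20],[0,0,50],[0,0,50],[0,0,50],[0,0,35],[0,0,15]], "delta_rot": [[0,0,0],[0,0,0],[0,0,0],[0,0,0],[0,0,0],[0,0,0],[0,0,0],[0,0,0],[0,0,0],[0,0,0]], "grip": [0,0,0,0,0,0,0,0,0,0]}}

```text
time_s: 21.98
tcp_pos: [0.6183, 0.0776, 0.0381]
ee_rot: [[0.997, 0.08, -0.004], [0.08, -0.997, -0.001], [-0.004, 0.001, -1.0]]
wrist_force: [0.9, -0.1, 0.6]
gripper_width: 0.002
gripper_force: 0.0
```

Emit:
{"api": "step_arm", "payload": {"linear": [[0,0,0],[0,-3,0],[0,-3,0],[0,-2,0],[0,-2,0],[0,0,0],[0,0,0]], "delta_rot": [[0,0,0],[0,0,0],[0,0,0],[0,0,0],[0,0,0],[0,0,0],[0,0,0]], "grip": [0,0,0,0,0,0,0]}}

```text
time_s: 22.85
tcp_pos: [0.6187, 0.0879, 0.0406]
ee_rot: [[0.997, 0.08, 0.0], [0.08, -0.997, 0.0], [0.0, -0.0, -1.0]]
wrist_force: [0.7, -1.4, 1.1]
gripper_width: 0.006
gripper_force: 0.4
```

Emit:
{"api": "step_arm", "payload": {"linear": [[0,-1.5,0],[0,-1.6,0],[0,0,0],[0,0,0],[0,8,0],[0,4,-20],[0,0,-50],[-27,49,-40],[-27,49,0],[-27,49,0]], "delta_rot": [[0,0,0],[0,0,0],[0,0,0],[0,0,0],[0,0,0],[0,0,0],[0,0,0],[0,0,0],[0,0,0],[0,0,0]], "grip": [0,0,0,0,0,0,0,0,0,0]}}

```text
time_s: 24.1
tcp_pos: [0.5512, -0.0704, 0.1472]
ee_rot: [[0.997, 0.081, 0.0], [0.081, -0.997, 0.001], [0.0, -0.001, -1.0]]
wrist_force: [0.4, -0.7, 0.9]
gripper_width: 0.003
gripper_force: 0.0
```

Emit:
{"api": "step_arm", "payload": {"linear": [[-27,49,0],[0,0,0],[0,0,0],[0,0,0],[0,0,0],[0,0,0],[0,0,0],[0,0,0],[0,0,0],[0,0,0]], "delta_rot": [[0,0,0.153],[0,0,0.153],[0,0,0.153],[0,0,0.153],[0,0,0.153],[0,0,0.153],[0,0,0.153],[0,0,0.153],[0,0,0.153],[0,0,0.153]], "grip": [0,0,0,0,0,0,0,0,0,0]}}

```text
time_s: 25.35
tcp_pos: [0.5288, -0.1202, 0.1465]
ee_rot: [[0.115, -0.993, -0.001], [-0.993, -0.115, 0.001], [-0.001, 0.001, -1.0]]
wrist_force: [0.1, 0.5, -0.0]
gripper_width: 0.004
gripper_force: 0.0
```

```bash
python3 - <<'E'
from h import *
c=wcap();look("wrist",["lever","lever_end","clamp","wrench"],c)
for n in("top","scene"):
    t=capture(n);look(n,["index","index_tip","lever_end","wrench"],t)
s=sense();print(s["time_s"],s["tcp_pos"],s["wrist_force"],s["ee_rot"][0],s["joints"])
E
```

```text
lever []
lever_end []
clamp []
wrench []
index [(0.97, [230.0, 173.0], [0.5317, 0.1001]), (0.86, [163.0, 290.0], [0.1752, 0.2966])]
index_tip [(0.59, [147.0, 241.0], [0.3181, 0.3449]), (0.32, [307.0, 160.0], [0.5669, -0.1394])]
lever_end [(0.52, [305.0, 160.0], [0.5679, -0.1356])]
wrench [(0.49, [282.0, 207.0], [0.4271, -0.0646])]
index [(0.88, [263.0, 229.0], [0.5381, 0.1025]), (0.68, [388.0, 189.0], [0.1622, 0.2967])]
index_tip [(0.95, [372.0, 225.0], [0.3216, 0.3413]), (0.67, [238.0, 251.0], [0.6479, 0.1084]), (0.37, [249.0, 286.0], [0.7097, 0.2054])]
lever_end [(0.59, [198.0, 188.0], [0.5619, -0.1473]), (0.33, [316.0, 244.0], [0.4814, 0.2587])]
wrench [(0.7, [246.0, 188.0], [0.4404, -0.0569])]
26.1 [ 0.52952842 -0.12023083  0.14690556] [-0.05774785 -0.66304675 -0.97548292] [ 1.20919100e-01 -9.92662365e-01 -2.06751123e-05] [ 4.32218949e+00  1.80593154e+01 -1.73341475e+01 -7.44374395e-04
 -5.46076792e+01  2.62339104e+00]
```

Emit:
{"api": "step_arm", "payload": {"linear": [[0,0,45],[0,0,45],[0,0,18],[0,0,0],[0,-5,0],[0,-4,0],[0,-3,0],[0,-3,0]], "delta_rot": [[0,0,0],[0,0,0],[0,0,0],[0,0,0],[0,0,0],[0,0,0],[0,0,0],[0,0,0]], "grip": [0,0,0,0,0,0,0,0]}}

```text
time_s: 27.1
tcp_pos: [0.5449, -0.1184, 0.0394]
ee_rot: [[0.121, -0.993, 0.001], [-0.993, -0.121, 0.0], [0.0, -0.001, -1.0]]
wrist_force: [0.7, 0.5, -0.4]
gripper_width: 0.007
gripper_force: 0.0
```

Emit:
{"api": "step_arm", "payload": {"linear": [[1.2,-5.7,0],[1.2,-5.7,0],[1.2,-5.7,0],[1.2,-5.7,0],[1.2,-5.7,0],[1.2,-5.7,0],[1.2,-5.7,0],[1.2,-5.7,0]], "delta_rot": [[0,0,-0.08],[0,0,-0.08],[0,0,-0.08],[0,0,-0.08],[0,0,-0.08],[0,0,-0.08],[0,0,-0.08],[0,0,-0.08]], "grip": [0,0,0,0,0,0,0,0]}}

```text
time_s: 28.1
tcp_pos: [0.5886, -0.1097, 0.0387]
ee_rot: [[0.691, -0.723, -0.002], [-0.723, -0.691, 0.0], [-0.002, 0.002, -1.0]]
wrist_force: [-1.1, -0.3, 0.5]
gripper_width: 0.002
gripper_force: 0.5
```

```bash
python3 - <<'E'
from h import *
s=sense();p=np.array(s["tcp_pos"]);r=p[:2]-[.552,-.046];x=np.array(s["ee_rot"])[:2,0]
print(s["time_s"],p,s["wrist_force"],"yaw",np.degrees(np.arctan2(x[1],x[0])),"rel r",np.hypot(*r),"lever est",np.degrees(np.arctan2(r[1],r[0])+np.arcsin(.0175/np.hypot(*r))))
for n in("top","scene"):
    t=capture(n);look(n,["lever_end","index_tip"],t)
E
```

```text
28.1 [ 0.58863545 -0.10966623  0.03866165] [-1.05197356 -0.33186189  0.49364966] yaw -46.269929048881046 rel r 0.07345437682167945 lever est -46.29972290737932
lever_end [(0.65, [299.0, 145.0], [0.6193, -0.1157])]
index_tip [(0.56, [228.0, 138.0], [0.638, 0.1049])]
lever_end []
index_tip [(0.97, [240.0, 251.0], [0.646, 0.1116]), (0.72, [374.0, 222.0], [0.3079, 0.3395])]
```

Emit:
{"api": "step_arm", "payload": {"linear": [[1.2,-5.7,0],[1.2,-5.7,0],[1.2,-5.7,0],[1.2,-5.7,0],[1.2,-5.7,0],[1.2,-5.7,0],[1.2,-5.7,0],[1.2,-5.7,0],[1.2,-5.7,0],[0,0,0]], "delta_rot": [[0,0,-0.08],[0,0,-0.08],[0,0,-0.08],[0,0,-0.08],[0,0,-0.08],[0,0,-0.08],[0,0,-0.08],[0,0,-0.08],[0,0,-0.08],[0,0,0]], "grip": [0,0,0,0,0,0,0,0,0,0]}}

```text
time_s: 29.65
tcp_pos: [0.6224, -0.0702, 0.0389]
ee_rot: [[0.996, -0.091, 0.0], [-0.091, -0.996, 0.0], [0.0, -0.0, -1.0]]
wrist_force: [-0.3, -0.0, -0.0]
gripper_width: 0.005
gripper_force: 0.0
```

```bash
cat > l.py <<'E'
from h import *
s=sense();p=np.array(s["tcp_pos"]);r=p[:2]-[.552,-.046];x=np.array(s["ee_rot"])[:2,0]
print(s["time_s"],p,s["wrist_force"],"yaw",np.degrees(np.arctan2(x[1],x[0])),"rel r",np.hypot(*r),"lever est",np.degrees(np.arctan2(r[1],r[0])+np.arcsin(.0175/np.hypot(*r))))
E
python3 l.py
```

```text
29.65 [ 0.62238186 -0.07017327  0.03891837] [-0.31972005 -0.00576819 -0.02739915] yaw -5.209288894628531 rel r 0.07441742832626508 lever est -5.354428960766115
```

Emit:
{"api": "step_arm", "payload": {"linear": [[0.5,-2.2,0],[0,0,0]], "delta_rot": [[0,0,-0.03],[0,0,0]], "grip": [0,0]}}

```text
time_s: 29.9
tcp_pos: [0.623, -0.0682, 0.039]
ee_rot: [[0.998, -0.06, 0.0], [-0.06, -0.998, 0.0], [0.0, -0.0, -1.0]]
wrist_force: [-0.1, -0.3, 0.3]
gripper_width: 0.004
gripper_force: 0.1
```

Emit:
{"api": "step_arm", "payload": {"linear": [[0.3,-1.5,0],[0.3,-1.5,0],[0.3,-1.5,0],[0,0,0]], "delta_rot": [[0,0,-0.02],[0,0,-0.02],[0,0,-0.02],[0,0,0]], "grip": [0,0,0,0]}}

```text
time_s: 30.4
tcp_pos: [0.6242, -0.0635, 0.0389]
ee_rot: [[1.0, 0.001, 0.0], [0.001, -1.0, 0.0], [0.0, -0.0, -1.0]]
wrist_force: [0.3, -1.0, 0.4]
gripper_width: 0.007
gripper_force: 0.1
```

Emit:
{"api": "step_arm", "payload": {"linear": [[0.2,-1,0],[0.2,-1,0],[0,0,0]], "delta_rot": [[0,0,-0.013],[0,0,-0.013],[0,0,0]], "grip": [0,0,0]}}

```text
time_s: 30.78
tcp_pos: [0.6246, -0.0616, 0.0389]
ee_rot: [[1.0, 0.026, 0.0], [0.026, -1.0, 0.0], [0.0, -0.0, -1.0]]
wrist_force: [0.2, -0.2, 0.8]
gripper_width: 0.004
gripper_force: 0.2
```

Emit:
{"api": "step_arm", "payload": {"linear": [[0.2,-1,0],[0,0,0]], "delta_rot": [[0,0,-0.013],[0,0,0]], "grip": [0,0]}}

```text
time_s: 31.02
tcp_pos: [0.6247, -0.0606, 0.0389]
ee_rot: [[0.999, 0.039, 0.0], [0.039, -0.999, 0.0], [0.0, -0.0, -1.0]]
wrist_force: [0.9, -0.6, 1.2]
gripper_width: 0.005
gripper_force: 0.3
```

Emit:
{"api": "step_arm", "payload": {"linear": [[0.2,-1,0],[0.2,-1,0],[0,0,0]], "delta_rot": [[0,0,-0.013],[0,0,-0.013],[0,0,0]], "grip": [0,0,0]}}

```text
time_s: 31.4
tcp_pos: [0.6251, -0.0585, 0.0389]
ee_rot: [[0.998, 0.065, 0.0], [0.065, -0.998, 0.0], [0.0, -0.0, -1.0]]
wrist_force: [1.1, -0.8, 0.2]
gripper_width: 0.006
gripper_force: 0.3
```

Emit:
{"api": "step_arm", "payload": {"linear": [[0.2,-1,0],[0,0,0]], "delta_rot": [[0,0,-0.013],[0,0,0]], "grip": [0,0]}}

```text
time_s: 31.65
tcp_pos: [0.6252, -0.0575, 0.0389]
ee_rot: [[0.997, 0.078, 0.0], [0.078, -0.997, 0.0], [0.0, -0.0, -1.0]]
wrist_force: [-0.7, -1.5, -0.4]
gripper_width: 0.007
gripper_force: 0.3
```

Emit:
{"api": "step_arm", "payload": {"linear": [[0,-0.7,0],[0,0,0]], "delta_rot": [[0,0,-0.01],[0,0,0]], "grip": [0,0]}}

```text
time_s: 31.9
tcp_pos: [0.6251, -0.0569, 0.0389]
ee_rot: [[0.996, 0.088, -0.0], [0.088, -0.996, 0.0], [-0.0, -0.0, -1.0]]
wrist_force: [0.6, -0.7, 0.3]
gripper_width: 0.006
gripper_force: 0.3
```

Emit:
{"api": "step_arm", "payload": {"linear": [[0,-0.7,0],[0,-0.7,0],[0,0,0]], "delta_rot": [[0,0,-0.01],[0,0,-0.01],[0,0,0]], "grip": [0,0,0]}}

```text
time_s: 32.28
tcp_pos: [0.6249, -0.0555, 0.0389]
ee_rot: [[0.994, 0.108, -0.0], [0.108, -0.994, 0.0], [-0.0, -0.0, -1.0]]
wrist_force: [0.5, -0.2, 0.5]
gripper_width: 0.002
gripper_force: 0.3
```

Emit:
{"api": "step_arm", "payload": {"linear": [[0,-0.7,0],[0,0,0]], "delta_rot": [[0,0,-0.01],[0,0,0]], "grip": [0,0]}}

```text
time_s: 32.52
tcp_pos: [0.6248, -0.0548, 0.0389]
ee_rot: [[0.993, 0.118, -0.0], [0.118, -0.993, 0.0], [-0.0, -0.0, -1.0]]
wrist_force: [0.3, -1.2, 0.2]
gripper_width: 0.005
gripper_force: 0.3
```

Emit:
{"api": "step_arm", "payload": {"linear": [[0,-0.7,0],[0,0,0]], "delta_rot": [[0,0,0],[0,0,0]], "grip": [0,0]}}

```text
time_s: 32.78
tcp_pos: [0.6248, -0.0541, 0.0389]
ee_rot: [[0.993, 0.118, 0.0], [0.118, -0.993, 0.0], [0.0, -0.0, -1.0]]
wrist_force: [0.5, -0.3, -0.2]
gripper_width: 0.003
gripper_force: 0.4
```

Emit:
{"api": "step_arm", "payload": {"linear": [[0,-0.7,0],[0,0,0]], "delta_rot": [[0,0,-0.01],[0,0,0]], "grip": [0,0]}}

```text
time_s: 33.02
tcp_pos: [0.6246, -0.0534, 0.0389]
ee_rot: [[0.992, 0.128, -0.0], [0.128, -0.992, 0.0], [-0.0, -0.0, -1.0]]
wrist_force: [1.8, -0.8, 0.2]
gripper_width: 0.004
gripper_force: 0.4
```

Emit:
{"api": "step_arm", "payload": {"linear": [[0,-0.7,0],[0,0,0]], "delta_rot": [[0,0,0],[0,0,0]], "grip": [0,0]}}

```text
time_s: 33.28
tcp_pos: [0.6246, -0.0527, 0.0389]
ee_rot: [[0.992, 0.128, -0.0], [0.128, -0.992, 0.0], [-0.0, -0.0, -1.0]]
wrist_force: [0.8, -1.5, 1.0]
gripper_width: 0.005
gripper_force: 0.4
```

Emit:
{"api": "step_arm", "payload": {"linear": [[0,-0.7,0],[0,0,0]], "delta_rot": [[0,0,-0.01],[0,0,0]], "grip": [0,0]}}

```text
time_s: 33.52
tcp_pos: [0.6245, -0.0521, 0.0389]
ee_rot: [[0.99, 0.138, -0.0], [0.138, -0.99, 0.0], [-0.0, -0.0, -1.0]]
wrist_force: [0.4, -0.3, -0.1]
gripper_width: 0.01
gripper_force: 0.4
```

Emit:
{"api": "step_arm", "payload": {"linear": [[0,-0.7,0],[0,0,0]], "delta_rot": [[0,0,0],[0,0,0]], "grip": [0,0]}}

```text
time_s: 33.78
tcp_pos: [0.6244, -0.0514, 0.0389]
ee_rot: [[0.99, 0.138, 0.0], [0.138, -0.99, -0.0], [0.0, 0.0, -1.0]]
wrist_force: [1.0, -1.1, 0.2]
gripper_width: 0.009
gripper_force: 0.5
```

Emit:
{"api": "step_arm", "payload": {"linear": [[0,-0.7,0],[0,0,0]], "delta_rot": [[0,0,-0.01],[0,0,0]], "grip": [0,0]}}

```text
time_s: 34.02
tcp_pos: [0.6245, -0.0512, 0.0389]
ee_rot: [[0.989, 0.148, 0.0], [0.148, -0.989, -0.001], [0.0, 0.001, -1.0]]
wrist_force: [2.3, -3.7, -0.4]
gripper_width: 0.004
gripper_force: 2.2
```

Emit:
{"api": "step_arm", "payload": {"linear": [[0,-0.7,0],[0,0,0]], "delta_rot": [[0,0,-0.01],[0,0,0]], "grip": [0,0]}}

```text
time_s: 34.28
tcp_pos: [0.6245, -0.0511, 0.0389]
ee_rot: [[0.988, 0.157, 0.0], [0.157, -0.988, -0.001], [0.0, 0.001, -1.0]]
wrist_force: [3.2, -6.1, -1.3]
gripper_width: 0.006
gripper_force: 3.4
```

```bash
python3 - <<'E'
from h import *
for n in("top","scene"):
    t=capture(n);look(n,["lever_end","index_tip","lever","clamp"],t)
exec(open("l.py").read())
E
```

```text
lever_end [(0.66, [181.0, 150.0], [0.5992, 0.2539])]
index_tip [(0.45, [283.0, 207.0], [0.4215, -0.0633])]
lever [(0.6, [276.0, 168.0], [0.5447, -0.0449]), (0.24, [180.0, 153.0], [0.5942, 0.2561])]
clamp [(0.8, [279.0, 168.0], [0.5541, -0.0567])]
lever_end [(0.42, [202.0, 227.0], [0.658, -0.0301])]
index_tip [(0.65, [236.0, 252.0], [0.656, 0.1078]), (0.59, [374.0, 225.0], [0.3191, 0.3463]), (0.4, [264.0, 232.0], [0.5513, 0.1186])]
lever [(0.59, [220.0, 208.0], [0.567, -0.0454])]
clamp [(0.84, [224.0, 214.0], [0.5623, -0.0345])]
34.775 [ 0.62453713 -0.05116135  0.03891768] [ 3.10788164 -6.23502796 -0.79453497] yaw 9.043966383048318 rel r 0.07272052020372723 lever est 9.854755258414286
```

The lever hit its stop at 6 N, at about 9.8°. I'll retreat and verify.

Emit:
{"api": "step_arm", "payload": {"linear": [[0,3,0],[0,7,0],[0,4,-20],[0,0,-50],[0,0,-50],[-34,-36,-30],[-34,-36,-30],[-34,-36,-30],[-30,-36,-30],[0,0,-50]], "delta_rot": [[0,0,0],[0,0,0],[0,0,0],[0,0,0],[0,0,0],[0,0,0],[0,0,0],[0,0,0],[0,0,0],[0,0,0]], "grip": [0,0,0,0,0,0,0,0,0,0]}}

```text
time_s: 36.02
tcp_pos: [0.4697, 0.0586, 0.329]
ee_rot: [[0.987, 0.161, -0.004], [0.161, -0.987, 0.0], [-0.004, -0.001, -1.0]]
wrist_force: [1.4, -0.2, 0.2]
gripper_width: 0.008
gripper_force: 0.0
```

Emit:
{"api": "step_arm", "payload": {"linear": [[0,0,-30],[0,0,0],[0,0,0]], "delta_rot": [[0,0,0],[0,0,0],[0,0,0]], "grip": [0,0,0]}}

```text
time_s: 36.4
tcp_pos: [0.4726, 0.0576, 0.3578]
ee_rot: [[0.988, 0.158, -0.002], [0.158, -0.988, 0.0], [-0.002, -0.0, -1.0]]
wrist_force: [-0.1, 0.2, -0.4]
gripper_width: 0.005
gripper_force: 0.0
```

```bash
sed -i 's/w7.png/w8.png/' m.py; python3 m.py
```

```text
index [(0.81, [231.0, 124.0], [0.5322, 0.1029]), (0.65, [110.0, 288.0], [0.171, 0.3033]), (0.43, [148.0, 153.0], [0.459, 0.2422])]
index_tip [(0.94, [79.0, 222.0], [0.3157, 0.355]), (0.87, [238.0, 49.0], [0.6467, 0.1072]), (0.43, [241.0, 13.0], [0.6977, 0.1097])]
stone [(0.63, [242.0, 12.0], [0.7121, 0.1122])]
clamp [(0.67, [315.0, 126.0], [0.5509, -0.0474])]
lever_end [(0.62, [322.0, 62.0], [0.651, -0.028]), (0.27, [315.0, 126.0], [0.5513, -0.0396])]
spindle [0.5317 0.0986] R 0.10337528851252872
stone 0.81 [238.  12.] sat 17.0 832
stone 0.38 [189. 200.] sat 16.0 536
tip [0.31569634 0.35502516] 0.3352909649885984 130.10575949380686
36.8 [0.47333694 0.05751431 0.35847337] [ 9.87520506e-01  1.57488153e-01 -8.55532910e-04]
```

View pics/w8.png

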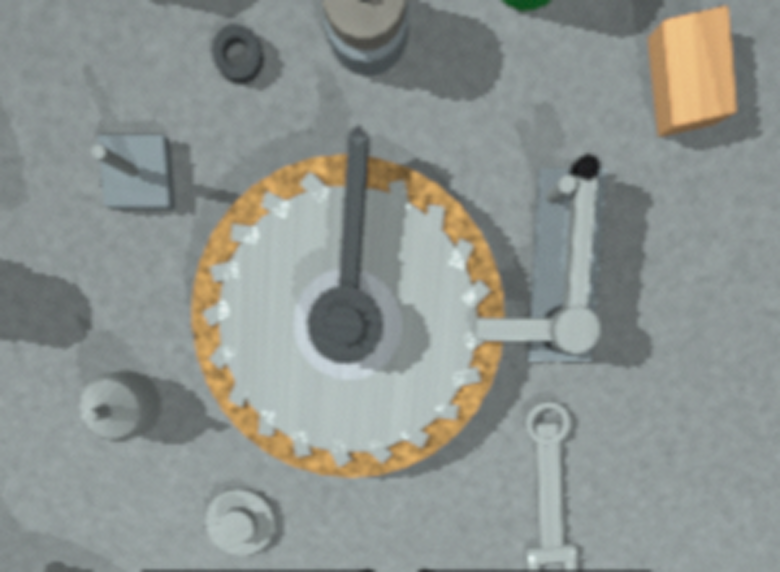

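```bash
python3 - <<'E'
from h import *
c=dict(np.load("c6.npz"))
f=lambda u,v,z:ray(c,(u/2.6+100,v/2.6),z)[:2]
R={n:f(u,v,z) for n,u,v,z in(("tip",358.5,131,.042),("armbase",350,282,.053),("arm2",358,152,.053),("hub",343,324,.063),("stone",366,6,.058),("sbase",369,38,.012),("piv",576,328,.047),("lend",587,166,.038))}
a=lambda p,q:np.degrees(np.arctan2(*(q-p)[::-1]))
S=np.array([.5317,.0985])
for s in(S,R["hub"]):print("arm",a(s,R["tip"]),np.hypot(*(R["tip"]-s)),"stone",a(s,R["stone"]),a(s,R["sbase"]),R["stone"],R["sbase"])
print("armline",a(R["armbase"],R["arm2"]),"lever",a(R["piv"],R["lend"]))
E
```

```text
arm 4.038950263539674 0.11370579712577487 stone 3.863659132719192 3.8128713169431157 [0.70560791 0.11024504] [0.70499381 0.11004926]
arm 3.9494641858295614 0.11366745534333612 stone 3.805252230438201 3.7542428875306646 [0.70560791 0.11024504] [0.70499381 0.11004926]
armline 4.415091026830462 lever 7.407061416600144
```

The arm points at the stone (about 4.0° against 3.8–4.6°), the lever rests against its post, and the robot is clear of everything. Handing in.

```bash
python3 -c "
from station import *
print(finish_job())"
```

```text
the job is handed in; nothing more can be done
None
```

I pushed the index arm round to point at the grinding stone (within about 1° by the last camera measurement) and the lever home against its post, where it stopped at about 6 N. The gripper then backed off clear and I handed the job in at about 37 s; no verdict was returned.

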